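# Walk the bottle block to its stop and put its set right

## Task

The heavy metal bottle block must stand against the metal stop strip, but it is too heavy to lift: walk it forward by pushing the ends of its near face in turn, first the left end (as seen from the robot), then the right, then the left again, each swing leaving it turned a good ten degrees past square (not much more, or it runs out of room), and go on until it rests squarely against the strip and centred on it. Its three cells must then each hold one of the white-capped bottles: take out every dropper bottle, put it in the shallow white tray, and fill the free cells with the spare bottles from beside the block. Leave the tip box, the timer and the calculator where they are.

Things in the scene. Friction and masses are not known exactly. Their poses are not given: they have to be found in the camera images.
- block: heavy metal block with a row of three cells, 120 (x) x 250 (y) x 50 mm high, about 2.2 kg, loose; origin at the centre of its underside, x towards the strip, y left, z up. Flat near face at x = -60 mm; a push of 6 to 18 N near one end of it (105 mm from the middle, 30 mm above the desk) slides that end ahead while the block pivots about its other end
- stop: low steel strip screwed to the desk beyond the block, 20 (x) x 260 (y) x 16 mm; origin at the centre of its underside, x points away from the robot, y to the left along it
- stop_face (a point): middle of the strip's near face, 10 mm nearer than the strip's centre and 8 mm above the desk; axes as the strip's. The block's far face is to lie against this face, middle to middle
- stop_diag (a point): the same point, but its axes are turned 45 degrees to the left (counter-clockwise from above) of the strip's; it serves only to tell which way the block is turned
- block_front (a point): middle of the block's far face, 60 mm ahead of the block's centre, 8 mm above the desk; axes as the block's
- cell_left (a point): centre of the place of a bottle in the left cell of the block, 53 mm above the cell's floor (where a wanted bottle's centre should be). Cells are 60 x 60 mm, 30 mm deep, floor 20 mm above the desk, 78 mm apart along y, centres 8 mm ahead of the block's; axes as the block's
- cell_mid (a point): centre of the place of a bottle in the middle cell of the block, 53 mm above the cell's floor (where a wanted bottle's centre should be). Cells are 60 x 60 mm, 30 mm deep, floor 20 mm above the desk, 78 mm apart along y, centres 8 mm ahead of the block's; axes as the block's
- cell_right (a point): centre of the place of a bottle in the right cell of the block, 53 mm above the cell's floor (where a wanted bottle's centre should be). Cells are 60 x 60 mm, 30 mm deep, floor 20 mm above the desk, 78 mm apart along y, centres 8 mm ahead of the block's; axes as the block's
- kit_bottle_centre (a point): amber reagent bottle with a broad white screw cap, 48 mm across, 106 mm tall (straight body to about 75 mm), 0.17 kg; this point is its centre, half-way up (53 mm above its foot), z axis up; at the start it already stands in one of the cells and belongs there
- spare_a_centre (a point): amber reagent bottle with a broad white screw cap, 48 mm across, 106 mm tall (straight body to about 75 mm), 0.17 kg; this point is its centre, half-way up (53 mm above its foot), z axis up; at the start it stands on the desk to the right of the block
- spare_b_centre (a point): amber reagent bottle with a broad white screw cap, 48 mm across, 106 mm tall (straight body to about 75 mm), 0.17 kg; this point is its centre, half-way up (53 mm above its foot), z axis up; at the start it stands on the desk to the right of the block
- drop_a_centre (a point): amber dropper bottle with a black rubber bulb on top, 33 mm across, 88 mm tall (straight body to 55 mm, then the narrow neck and bulb), 0.06 kg: a wrong one; this point is its centre, 44 mm above its foot, z axis up; it stands in one of the block's cells, or is absent (None)
- drop_b_centre (a point): amber dropper bottle with a black rubber bulb on top, 33 mm across, 88 mm tall (straight body to 55 mm, then the narrow neck and bulb), 0.06 kg: a wrong one; this point is its centre, 44 mm above its foot, z axis up; it stands in one of the block's cells, or is absent (None)
- tray_floor (a point): centre of the inner floor of the shallow white tray, loose, at the left of the block; 100 (x) x 170 (y) x 22 mm outside, walls and floor 4 mm thick, floor 4 mm above the desk; axes as the tray's
- tips: pipette tip box, 71 x 118 x 71 mm, to be left alone; origin at the centre of its underside
- bench_timer: small grey timer, 58 x 64 x 20 mm, to be left alone; origin at the centre of its underside
- calc: pocket calculator, 140 x 82 x 16 mm, to be left alone; origin at the centre of its underside

How it is judged:
By the outcome, as a careful person would: the job done as asked, in the order asked, and still so for the second after the job is handed in, with the robot touching nothing.
Of drop_a, drop_b only 1 to 2 are there at a start; the rules pass over those that are not, and their reading is None.
At some moment in a run one of tray may be knocked a few centimetres aside while the robot is not near it.
It also fails if it takes over 210 s, if anything falls off the work surface, if the arm or the gripper's body presses on something with over 40 N, if the wrist force passes 120 N, or if a joint passes its speed limit or range.

## Robot

A 6-joint arm with a two-finger parallel gripper is mounted at the origin on a cart in front of the work surface, level with it; the furniture and walls round the work are solid. World frame = base frame: x ahead of the robot, y to its left, z up, the work surface at z = 0. Lengths are in m, angles in rad, forces in N, time in s.
With the tool pointing down it reaches from about 0.375 to 0.975 m from the base axis. Payload 3.8 kg.
Tool frame: the origin (TCP) lies midway between the tips of the shut fingers; the grasp point (between the pads) lies 19 mm behind it; z points along the fingers, y is the line along which they close (so a half turn about z gives the same grasp; the last joint's range is limited). The gripper opens to 85 mm and grips with 20 to 120 N. Pads are 22 mm wide; open, the fingers measure 114 mm over their backs; the gripper's body (76 mm by 85 mm) begins 54 mm behind the grasp point. The pads swing forward as they close: fully open they stand 13 mm farther back than shut.
Start: joints at [-1.147, 0.264, 1.604, -0, 1.274, -0.037], TCP at [0.3, -0.605, 0.231] pointing down, gripper open.
Joint ranges: [-2.63, 2.63], [-0.94, 2.18], [0.31, 2.57], [-1.31, 4.45], [0, 2.66], [-2.55, 2.55]. Speed limits (rad/s): [2.57, 2.57, 3.14, 3.14, 3.14, 3.14].

## Interface

Orientations are given as a rotation vector (axis times angle).
In Python, from workcell import read_state, vision, ticket gives the robot as it stands. The module is installed in compiled form; this text tells all that it offers.
- The arm moves only by the tool jog_arm, never from a script. Its arguments are lists of equal length, an entry for each row: "turn": the turn, a rotation vector about the tool's x, y, z in rad, a list of three; "delta_pos": the shift along the tool's x, y, z in m, a list of three; "gripper": the finger opening in m, from 0 to 0.0854. In form: {"turn": [[rx, ry, rz], ...], "delta_pos": [[dx, dy, dz], ...], "gripper": [gripper, ...]}. A call has 1 to 20 rows; each row shifts and turns the commanded pose from where the row before left it, along the tool's axes as they then stand; what a row does not reach is not made up. A row lasts 1/12 s, in which the tool goes at most 41.7 mm and 7.16 degrees, less where a joint would pass 70% of its speed; a pose out of reach is approached as far as the arm can. A call with a gripper value outside its range is refused whole. The fingers move at their own pace and stop on an object; "grip_force" is the grip in N (left out, the last holds). Time passes only in rows, so rows that do not move let the fingers close. It gives the time, the measured TCP pose, the force, the opening and the grip force at its end, in the units of the state.
- read_state(): the state, without advancing time (a new reading comes with each control period).
- vision.read_camera(name): name is "scene" or "side" or "wrist"; returns the picture (384x512x3 uint8, red, green, blue); there is no depth.
- vision.calibration(name): a dict with "vfov" (degrees; the focal length in pixels is half the picture's height over the tangent of half this angle, whatever the lens; pixels are square), "cx", "cy" (the principal point, pixels), "dist" ([k1, k2, p1, p2, k3] as OpenCV has them; the pictures are not rectified), "R" (3x3) and "t" (3): a world point X has camera coordinates R X + t; the wrist camera has in their place "mount" (4x4, takes a point from camera to tool coordinates, whose origin is the TCP and whose axes are the flange's). Camera axes: x right, y down, z forward; pixel columns grow to the right and rows downward; lengths in m; the calibration is good to about 2 mm. A picture is of the moment at which its call begins: read the wrist's pose just before it. calibration takes no time and is no camera call.
- ticket.finish_job(): hands the job in; it is judged then, once.
The state is a dict: "time": time; "q": joint angles; "joint_vel": joint speeds; "joint_torque": joint torques, N m; "tool_pos": TCP position; "tcp_rot": TCP orientation; "wrist_force": force on the tool from outside, world axes, zero at the start; "torque": the same for the moment, N m; "width": opening from 0.0 (shut) to 1.0 (fully open); "grip_force": force on a finger pad.
Only numpy, scipy, OpenCV 4.12 (cv2) and the standard library are available. Lean on these libraries where they do the work, as an engineer would, in place of code of your own. Each camera call takes 0.05 s, during which the arm holds its last target. There are 200 camera calls.

## Working session

There is one attempt and no reset: what is moved stays moved. The work goes in short steps, Python scripts to look and compute and a tool call to move; the robot and the scene stay as the last step left them, time stands still between calls to the robot, and variables do not carry over. Pictures are saved under pics/ and viewed, at most 14 in all, crops included, and the job is handed in when it is done.

Besides the shell and the picture viewer there is one more tool, called after "Request:" as name(argument=value, ...) on one line, values as JSON. jog_arm: Moves the arm, as the interface text tells. Its arguments: {"type":"object","properties":{"turn":{"type":"array","items":{"type":"array","items":{"type":"number"}}},"delta_pos":{"type":"array","items":{"type":"array","items":{"type":"number"}}},"gripper":{"type":"array","items":{"type":"number"}},"grip_force":{"type":"number"}},"required":["turn","delta_pos","gripper"]}

```bash
mkdir -p pics; ls
python3 - <<'E'
from workcell import read_state, vision
import cv2
s=read_state();print({k:s[k] for k in('time','tool_pos','tcp_rot','wrist_force','width')})
for n in('scene','side','wrist'):
    c=vision.calibration(n);print(n,c)
for n in('scene','side'):
    cv2.imwrite(f'pics/{n}0.png',vision.read_camera(n)[...,::-1])
E
```

```text
pics
{'time': 0.0, 'tool_pos': array([ 0.29983709, -0.60393775,  0.2299545 ]), 'tcp_rot': array([-3.05644508e+00, -7.16915512e-01,  6.77972233e-04]), 'wrist_force': array([ 0.13480237,  1.24275037, -0.06013094]), 'width': 0.9954466418668836}
scene {'vfov': 43.880983838217695, 'cx': 256.9494759465207, 'cy': 193.10004764724746, 'dist': array([-0.0146417,  0.       ,  0.       ,  0.       ,  0.       ]), 'R': array([[ 0.5714912 , -0.82044427, -0.01640175],
       [-0.63719296, -0.43107316, -0.63887484],
       [ 0.51709084,  0.37556243, -0.76913583]]), 't': array([-0.39179206,  0.35868652,  1.60689638])}
side {'vfov': 45.8597474863565, 'cx': 259.6921622127475, 'cy': 192.83733458439644, 'dist': array([-0.08839263,  0.        ,  0.        ,  0.        ,  0.        ]), 'R': array([[-9.88865983e-01, -1.48808757e-01, -1.43790671e-04],
       [-8.39426329e-02,  5.58614071e-01, -8.25169045e-01],
       [ 1.22872704e-01, -8.15969529e-01, -5.64885852e-01]]), 't': array([0.55838998, 0.14895881, 1.40602138])}
wrist {'vfov': 64.03693846541503, 'cx': 254.30095299566403, 'cy': 184.35199689742268, 'dist': array([-0.07449131,  0.        ,  0.        ,  0.        ,  0.        ]), 'mount': array([[ 1.22206244e-03, -9.63538562e-01, -2.67566715e-01,
         6.66905572e-02],
       [ 9.99998976e-01,  9.78208253e-04,  1.04467335e-03,
         1.33881730e-03],
       [-7.44847092e-04, -2.67567717e-01,  9.63538770e-01,
        -1.42903004e-01],
       [ 0.00000000e+00,  0.00000000e+00,  0.00000000e+00,
         1.00000000e+00]])}
```

View pics/scene0.png

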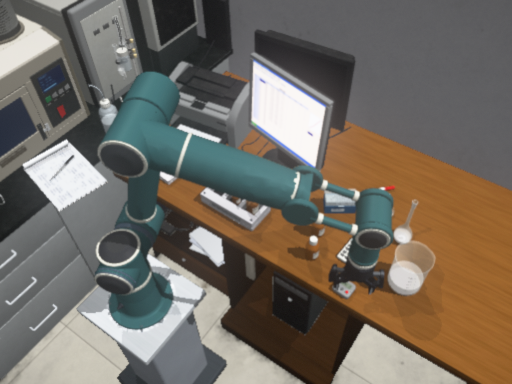

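View pics/side0.png

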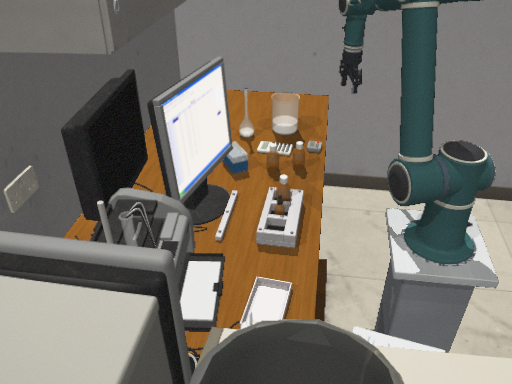

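```bash
cat > h.py <<'E'
import numpy as np, cv2
from scipy.spatial.transform import Rotation as Ro
from workcell import read_state, vision
def cam(n, s=None):
    c=vision.calibration(n); f=192/np.tan(np.radians(c['vfov'])/2)
    K=np.array([[f,0,c['cx']],[0,f,c['cy']],[0,0,1]])
    if n=='wrist':
        T=np.eye(4);T[:3,:3]=Ro.from_rotvec(s['tcp_rot']).as_matrix();T[:3,3]=s['tool_pos']
        W=np.linalg.inv(T@c['mount']);R,t=W[:3,:3],W[:3,3]
    else:R,t=c['R'],c['t']
    return K,c['dist'],R,t
def rays(C,px):
    K,d,R,t=C
    u=cv2.undistortPoints(np.array(px,float).reshape(-1,1,2),K,d)[:,0]
    D=np.c_[u,np.ones(len(u))]@R
    return -R.T@t,D
def onplane(C,px,z):
    o,D=rays(C,px); return o+D*((z-o[2])/D[:,2])[:,None]
def proj(C,P):
    K,d,R,t=C
    return cv2.projectPoints(np.array(P,float).reshape(-1,1,3),cv2.Rodrigues(R)[0],t,K,d)[0][:,0]
def snap(n,name=None):
    s=read_state();im=vision.read_camera(n)[...,::-1].copy()
    if name: cv2.imwrite(f'pics/{name}.png',im)
    return im,cam(n,s),s
E
python3 - <<'E'
import cv2
im=cv2.imread('pics/side0.png')
cv2.imwrite('pics/side0c.png',cv2.resize(im[80:330,180:340],None,fx=2.4*1.6/1.6,fy=2.4,interpolation=cv2.INTER_CUBIC))
from h import *
C=cam('side')
for z,l in((.05,[(270,187),(304,191),(297,240),(258,238)]),(.016,[(235,190),(220,240)]),(.022,[(255,278),(292,281)]),(0,[(298,166),(273,169),(240,170)])):print(onplane(C,l,z).round(3))
E
```

```text
[[ 0.551 -0.146  0.05 ]
 [ 0.433 -0.139  0.05 ]
 [ 0.436  0.121  0.05 ]
 [ 0.55   0.129  0.05 ]]
[[ 0.677 -0.159  0.016]
 [ 0.67   0.116  0.016]]
[[0.538 0.265 0.022]
 [0.436 0.262 0.022]]
[[ 0.471 -0.384  0.   ]
 [ 0.565 -0.347  0.   ]
 [ 0.69  -0.321  0.   ]]
```

View pics/side0c.png

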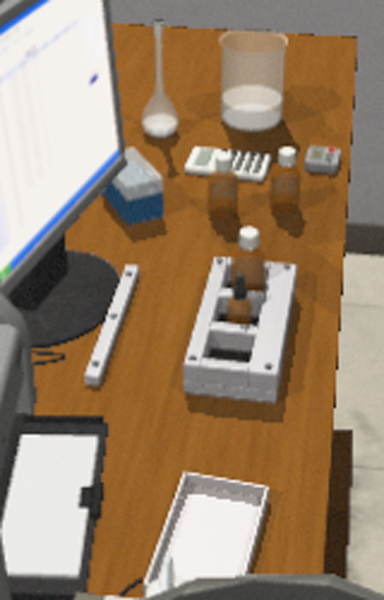

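Request:
jog_arm(turn=[[0,0,-0.111],[0,0,-0.111],[0,0,-0.111],[0,0,-0.111],[0,0,-0.111],[0,0,-0.111],[0,0,-0.111],[0,0,-0.111],[0,0,-0.111],[0,0,-0.111]], delta_pos=[[0,0,-0.012],[0,0,-0.012],[0,0,-0.012],[0,0,-0.012],[0,0,-0.012],[0,0,-0.012],[0,0,-0.012],[0,0,-0.012],[0,0,-0.012],[0,0,-0.012]], gripper=[0,0,0,0,0,0,0,0,0,0])

```text
time: 0.93
tool_pos: [0.3, -0.6043, 0.351]
tcp_rot: [-2.214, -2.227, -0.001]
wrist_force: [-0.3, 0.1, 0.3]
width: 0.001
grip_force: 0.0
```

Request:
jog_arm(turn=[[0,0,0],[0,0,0],[0,0,0],[0,0,0],[0,0,0],[0,0,0],[0,0,0],[0,0,0],[0,0,0],[0,0,0],[0,0,0],[0,0,0],[0,0,0],[0,0,0],[0,0,0],[0,0,0],[0,0,0],[0,0,0]], delta_pos=[[0.03,0.012,0],[0.03,0.012,0],[0.03,0.012,0],[0.03,0.012,0],[0.04,0.012,0],[0.04,0.012,0],[0.04,0.012,0],[0.04,0.012,0],[0.04,0.012,0],[0.04,0.012,0],[0.04,0.012,0],[0.04,0.012,0],[0.04,0.012,0],[0.03,0.012,0],[0.03,0.012,0],[0.03,0.012,0],[0.03,0.01,0],[0,0,0]], gripper=[0,0,0,0,0,0,0,0,0,0,0,0,0,0,0,0,0,0])

```text
time: 2.43
tool_pos: [0.5027, -0.0006, 0.3506]
tcp_rot: [-2.214, -2.225, -0.003]
wrist_force: [0.2, -0.4, -0.7]
width: -0.001
grip_force: 0.0
```

Run:
```python
from h import *
im,C,s=snap('wrist','w1')
print(s['time'],s['tool_pos'],Ro.from_rotvec(s['tcp_rot']).as_matrix().round(3),s['width'],s['wrist_force'])
```

```text
2.4333 [ 0.50271168 -0.00063593  0.35055947] [[-0.005  1.    -0.   ]
 [ 1.     0.005  0.003]
 [ 0.003 -0.    -1.   ]] -0.0014838284089554903 [ 0.19290802 -0.39561409 -0.70379303]
```

View pics/w1.png

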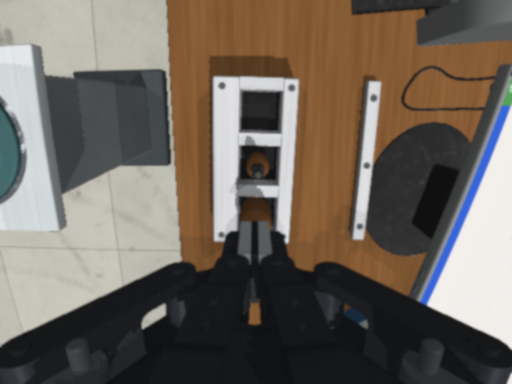

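```bash
cat >> h.py <<'E'
def rect(im,C,z,box,lo=150,drop=None):
    """white low-saturation region inside world box (x0,x1,y0,y1) cast onto plane z -> centre,size,yaw"""
    hsv=cv2.cvtColor(im,cv2.COLOR_BGR2HSV)
    m=((hsv[...,1]<60)&(hsv[...,2]>lo)).astype(np.uint8)
    n,l,st,_=cv2.connectedComponentsWithStats(m)
    out=[]
    for i in range(1,n):
        if st[i,4]<150: continue
        c=max(cv2.findContours((l==i).astype(np.uint8),0,cv2.CHAIN_APPROX_NONE)[0],key=len)[:,0]
        P=onplane(C,c,z)[:,:2]
        if not(box[0]<P[:,0].mean()<box[1] and box[2]<P[:,1].mean()<box[3]):continue
        (cx,cy),(a,b),t=cv2.minAreaRect((P*1000).astype(np.float32))
        yaw=t if b>a else t-90
        yaw=(yaw+90)%180-90
        out.append((round(cx/1000,4),round(cy/1000,4),round(min(a,b)),round(max(a,b)),round(yaw,2),int(st[i,4])))
    return out
E
python3 - <<'E'
from h import *
im=cv2.imread('pics/w1.png');C=cam('wrist',read_state())
print(rect(im,C,.05,(.38,.6,-.2,.2)));print(rect(im,C,.016,(.6,.72,-.2,.2)))
print(onplane(C,[(221,85),(292,87),(221,236),(284,236)],.05).round(4));print(onplane(C,[(374,88), (367,165),(359,237)],.016).round(4))
E
```

```text
[(0.5003, -0.0307, 119, 249, -1.43, 7371)]
[(0.6813, -0.0365, 20, 259, -0.45, 1836)]
[[ 0.4549  0.0825  0.05  ]
 [ 0.5534  0.0805  0.05  ]
 [ 0.4498 -0.1451  0.05  ]
 [ 0.5492 -0.1444  0.05  ]]
[[ 0.6819  0.0826  0.016 ]
 [ 0.6823 -0.0363  0.016 ]
 [ 0.6819 -0.1622  0.016 ]]
```

Request:
jog_arm(turn=[[0,0,0],[0,0,0],[0,0,0],[0,0,0],[0,0,0],[0,0,0],[0,0,0],[0,0,0],[0,0,0],[0,0,0],[0,0,0],[0,0,0],[0,0,0],[0,0,0],[0,0,0],[0,0,0]], delta_pos=[[0.02,-0.023,0],[0.02,-0.023,0],[0.02,-0.023,0],[0.019,-0.023,0],[0,0,0.035],[0,0,0.035],[0,0,0.035],[0,0,0.035],[0,0,0.035],[0,0,0.035],[0,0,0.035],[0,0,0.035],[0,0,0.025],[0,0,0.015],[0,0,0.007],[0,0,0]], gripper=[0,0,0,0,0,0,0,0,0,0,0,0,0,0,0,0])

```text
time: 3.82
tool_pos: [0.408, 0.0726, 0.0225]
tcp_rot: [-2.221, -2.219, 0.006]
wrist_force: [-0.8, 0.4, -0.1]
width: 0.0
grip_force: 0.0
```

Request:
jog_arm(turn=[[0,0,0],[0,0,0],[0,0,0],[0,0,0],[0,0,0],[0,0,0]], delta_pos=[[0,0.004,0],[0,0.004,0],[0,0.004,0],[0,0.004,0],[0,0.004,0],[0,0.004,0]], gripper=[0,0,0,0,0,0])

```text
time: 4.32
tool_pos: [0.4308, 0.0737, 0.0241]
tcp_rot: [-2.218, -2.217, 0.008]
wrist_force: [-11.0, 2.8, 7.5]
width: -0.001
grip_force: 6.0
```

Request:
jog_arm(turn=[[0,0,0],[0,0,0],[0,0,0],[0,0,0],[0,0,0],[0,0,0],[0,0,0],[0,0,0]], delta_pos=[[0,0.004,0],[0,0.004,0],[0,0.004,0],[0,0.004,0],[0,0.004,0],[0,0.004,0],[0,0.004,0],[0,0.002,0]], gripper=[0,0,0,0,0,0,0,0])

```text
time: 4.98
tool_pos: [0.4609, 0.0745, 0.0237]
tcp_rot: [-2.218, -2.217, 0.006]
wrist_force: [-8.2, 4.8, 3.4]
width: -0.002
grip_force: 4.6
```

Run:
```python
from h import *
im,C,s=snap('side','s2')
print(rect(im,C,.05,(.3,.65,-.2,.2)),s['tool_pos'])
im=im[150:270,200:360];cv2.imwrite('pics/s2c.png',cv2.resize(im,None,fx=3,fy=3))
```

```text
[(0.5147, -0.0284, 116, 250, -11.11, 474)] [0.46089387 0.07454462 0.02367193]
```

View pics/s2c.png

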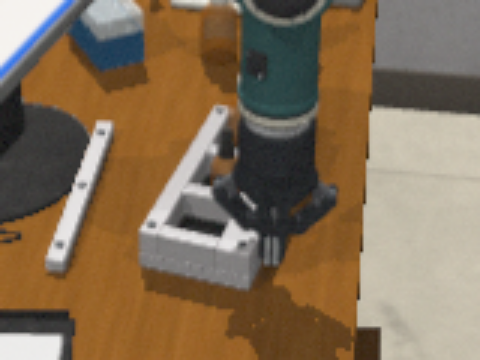

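Request:
jog_arm(turn=[[0,0,0],[0,0,0],[0,0,0],[0,0,0],[0,0,0],[0,0,0],[0,0,0],[0,0,0],[0,0,0],[0,0,0],[0,0,0],[0,0,0]], delta_pos=[[0,0.002,0],[0,0.001,0],[0,-0.02,0],[0,-0.025,0],[0,-0.025,0],[-0.03,0,0],[-0.035,0,0],[-0.035,0,0],[-0.035,0,0],[-0.035,0,0],[-0.025,0,0],[0,0,0]], gripper=[0,0,0,0,0,0,0,0,0,0,0,0])

```text
time: 6.03
tool_pos: [0.3988, -0.1257, 0.0256]
tcp_rot: [2.222, 2.215, 0.001]
wrist_force: [-0.7, 0.1, 1.0]
width: 0.002
grip_force: 0.0
```

Run:
```python
from h import *
im,C,s=snap('side','s3')
print(rect(im,C,.05,(.3,.65,-.2,.2)),s['tool_pos'])
```

```text
[(0.5149, -0.0297, 118, 252, -11.89, 961)] [ 0.39876822 -0.12567361  0.02556601]
```

Request:
jog_arm(turn=[[0,0,0],[0,0,0],[0,0,0],[0,0,0],[0,0,0],[0,0,0],[0,0,0],[0,0,0],[0,0,0],[0,0,0],[0,0,0],[0,0,0],[0,0,0],[0,0,0],[0,0,0],[0,0,0],[0,0,0],[0,0,0],[0,0,0]], delta_pos=[[0,0.005,0.002],[0,0.005,0],[0,0.005,0],[0,0.004,0],[0,0.004,0],[-0.001,0.004,0],[-0.001,0.004,0],[-0.001,0.004,0],[-0.001,0.004,0],[-0.001,0.004,0],[-0.001,0.004,0],[-0.001,0.004,0],[-0.001,0.004,0],[-0.001,0.004,0],[-0.001,0.004,0],[-0.001,0.004,0],[-0.001,0.004,0],[-0.001,0.004,0],[-0.001,0.002,0]], gripper=[0,0,0,0,0,0,0,0,0,0,0,0,0,0,0,0,0,0,0])

```text
time: 7.67
tool_pos: [0.4705, -0.1347, 0.0212]
tcp_rot: [-2.215, -2.218, 0.007]
wrist_force: [-10.0, 0.3, 5.3]
width: 0.001
grip_force: 4.6
```

Run:
```python
from h import *
im,C,s=snap('side','s4')
print(rect(im,C,.05,(.3,.65,-.2,.2)),s['tool_pos'])
```

```text
[(0.5364, -0.0252, 118, 250, 3.47, 861)] [ 0.47050268 -0.1346557   0.02121757]
```

Request:
jog_arm(turn=[[0,0,0],[0,0,0],[0,0,0],[0,0,0],[0,0,0],[0,0,0],[0,0,0],[0,0,0]], delta_pos=[[-0.001,0.004,0],[-0.001,0.004,0],[-0.001,0.004,0],[-0.001,0.004,0],[-0.001,0.004,0],[-0.001,0.002,0],[0,0,0],[0,0,0]], gripper=[0,0,0,0,0,0,0,0])

```text
time: 8.38
tool_pos: [0.4932, -0.1404, 0.0211]
tcp_rot: [-2.216, -2.219, 0.005]
wrist_force: [-5.0, 0.1, 2.0]
width: 0.001
grip_force: 2.5
```

Run:
```python
from h import *
im,C,s=snap('side','s5')
print(rect(im,C,.05,(.3,.65,-.2,.2)),s['tool_pos'],s['wrist_force'])
```

```text
[(0.5454, -0.0239, 119, 249, 11.09, 836)] [ 0.49322718 -0.14039077  0.02106141] [-5.04826497  0.1220933   1.95370872]
```

Request:
jog_arm(turn=[[0,0,0],[0,0,0],[0,0,0],[0,0,0],[0,0,0],[0,0,0],[0,0,0],[0,0,0],[0,0,0],[0,0,0],[0,0,0]], delta_pos=[[0,-0.02,0],[0,-0.025,0],[0,-0.02,0],[0.03,0,0],[0.035,0,0],[0.035,0,0],[0.035,0,0],[0.035,0,0],[0.03,0,0],[0.01,0,0],[0,0,0]], gripper=[0,0,0,0,0,0,0,0,0,0,0])

```text
time: 9.35
tool_pos: [0.4311, 0.0708, 0.0224]
tcp_rot: [2.216, 2.226, 0.001]
wrist_force: [-0.5, 0.0, -0.2]
width: -0.001
grip_force: 0.0
```

Request:
jog_arm(turn=[[0,0,0],[0,0,0],[0,0,0],[0,0,0],[0,0,0],[0,0,0],[0,0,0],[0,0,0],[0,0,0],[0,0,0],[0,0,0],[0,0,0],[0,0,0],[0,0,0],[0,0,0],[0,0,0],[0,0,0],[0,0,0],[0,0,0],[0,0,0]], delta_pos=[[0,0.006,0],[0,0.006,0],[0,0.005,0],[0,0.004,0],[0,0.004,0],[0.001,0.004,0],[0.001,0.004,0],[0.001,0.004,0],[0.001,0.004,0],[0.001,0.004,0],[0.001,0.004,0],[0.001,0.004,0],[0.001,0.004,0],[0.001,0.004,0],[0.001,0.004,0],[0.001,0.004,0],[0.001,0.004,0],[0.001,0.004,0],[0.001,0.004,0],[0,0,0]], gripper=[0,0,0,0,0,0,0,0,0,0,0,0,0,0,0,0,0,0,0,0])

```text
time: 11.02
tool_pos: [0.5097, 0.0819, 0.0211]
tcp_rot: [-2.22, -2.216, 0.007]
wrist_force: [-4.3, 1.9, 1.8]
width: -0.002
grip_force: 2.6
```

Run:
```python
from h import *
im,C,s=snap('side','s6')
print(rect(im,C,.05,(.3,.65,-.2,.2)),s['tool_pos'],s['wrist_force'])
```

```text
[(0.5765, -0.0296, 102, 249, -7.12, 450)] [0.50968823 0.08192112 0.02114528] [-4.33959945  1.86551162  1.83877553]
```

Request:
jog_arm(turn=[[0,0,0],[0,0,0],[0,0,0],[0,0,0],[0,0,0],[0,0,0],[0,0,0],[0,0,0],[0,0,0]], delta_pos=[[0.001,0.004,0],[0.001,0.004,0],[0.001,0.004,0],[0,0.002,0],[0,0,0],[0,-0.025,0],[0,-0.03,0],[0,-0.02,0],[0,0,0]], gripper=[0,0,0,0,0,0,0,0,0])

```text
time: 11.82
tool_pos: [0.4458, 0.0844, 0.0206]
tcp_rot: [-2.22, -2.217, 0.008]
wrist_force: [0.1, -0.2, 0.3]
width: -0.0
grip_force: 0.0
```

Run:
```python
from h import *
im,C,s=snap('side','s7')
print(rect(im,C,.05,(.3,.7,-.2,.2)),s['tool_pos'],s['wrist_force'])
```

```text
[(0.574, -0.0304, 119, 252, -11.22, 926), (0.6689, 0.0158, 19, 253, -0.53, 281)] [0.44575879 0.08435216 0.02064581] [ 0.12476036 -0.18098998  0.30903485]
```

Request:
jog_arm(turn=[[0,0,0],[0,0,0],[0,0,0],[0,0,0],[0,0,0],[0,0,0],[0,0,0],[0,0,0],[0,0,0],[0,0,0]], delta_pos=[[-0.03,0,0],[-0.035,0,0],[-0.035,0,0],[-0.035,0,0],[-0.035,0,0],[-0.03,0,0],[-0.009,0.005,0],[0,0.01,0],[0,0.01,0],[0,0.005,0]], gripper=[0,0,0,0,0,0,0,0,0,0])

```text
time: 12.7
tool_pos: [0.482, -0.1233, 0.0223]
tcp_rot: [-2.22, -2.221, 0.002]
wrist_force: [-10.2, -2.9, 4.6]
width: 0.001
grip_force: 4.7
```

Request:
jog_arm(turn=[[0,0,0],[0,0,0],[0,0,0],[0,0,0],[0,0,0],[0,0,0],[0,0,0],[0,0,0],[0,0,0],[0,0,0],[0,0,0],[0,0,0],[0,0,0],[0,0,0]], delta_pos=[[0,0.004,0],[0,0.004,0],[-0.001,0.004,0],[-0.001,0.004,0],[-0.001,0.004,0],[-0.001,0.004,0],[-0.001,0.004,0],[-0.001,0.004,0],[-0.001,0.004,0],[-0.001,0.004,0],[-0.001,0.004,0],[-0.001,0.004,0],[0,0.002,0],[0,0,0]], gripper=[0,0,0,0,0,0,0,0,0,0,0,0,0,0])

```text
time: 13.87
tool_pos: [0.5285, -0.1318, 0.0209]
tcp_rot: [-2.214, -2.221, 0.007]
wrist_force: [-7.2, -2.7, 0.9]
width: -0.001
grip_force: 3.3
```

Run:
```python
from h import *
im,C,s=snap('side','s8')
print(rect(im,C,.05,(.3,.7,-.2,.2)),s['tool_pos'],s['wrist_force'])
```

```text
[(0.6045, -0.0012, 148, 287, -0.36, 1116)] [ 0.52845312 -0.13180059  0.02089535] [-7.19605945 -2.74289897  0.89901652]
```

Request:
jog_arm(turn=[[0,0,0],[0,0,0],[0,0,0],[0,0,0],[0,0,0],[0,0,0],[0,0,0],[0,0,0],[0,0,0],[0,0,0],[0,0,0],[0,0,0]], delta_pos=[[0,-0.02,0],[0,-0.02,0],[0,0,-0.03],[0,0,-0.035],[0,0,-0.035],[0.01,0,-0.035],[0.02,0.01,-0.035],[0.02,0.02,-0.035],[0.02,0.02,-0.035],[0.02,0.01,-0.035],[0.01,0,-0.035],[0,0,0]], gripper=[0,0,0,0,0,0,0,0,0,0,0,0])

```text
time: 14.92
tool_pos: [0.5526, -0.0326, 0.3363]
tcp_rot: [2.209, 2.22, 0.015]
wrist_force: [1.0, -1.3, 1.4]
width: 0.001
grip_force: 0.0
```

Run:
```python
from h import *
im,C,s=snap('wrist','w9')
print(s['time'],s['tool_pos'],rect(im,C,.05,(.4,.65,-.2,.2)),rect(im,C,.016,(.6,.75,-.2,.2)))
```

```text
14.9167 [ 0.55264789 -0.03257392  0.33625865] [(0.6123, -0.033, 150, 257, 2.39, 10831)] [(0.6173, -0.0383, 162, 277, 2.39, 10831)]
```

View pics/w9.png

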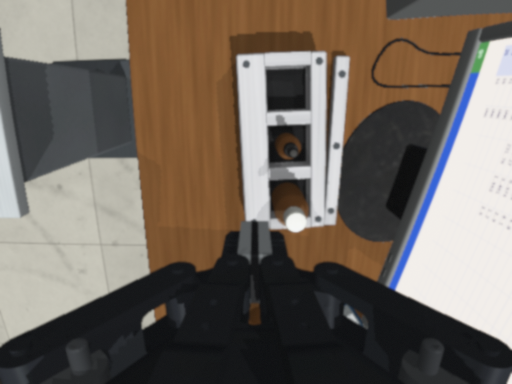

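```bash
cat >> h.py <<'E'
def dot(im,p,r=5):
    x,y=map(int,p);g=255-cv2.cvtColor(im,cv2.COLOR_BGR2GRAY).astype(float)
    w=g[y-r:y+r+1,x-r:x+r+1];w=np.clip(w-np.median(w)-40,0,None)
    yy,xx=np.mgrid[y-r:y+r+1,x-r:x+r+1]
    return ((w*xx).sum()/w.sum(),(w*yy).sum()/w.sum())
E
python3 - <<'E'
from h import *
im=cv2.imread('pics/w9.png');C=cam('wrist',read_state())
b=[dot(im,p) for p in((247,63),(320,61),(317,220))];s=[dot(im,p) for p in((342,73),(336,146),(330,210))]
print(np.round(b,1),np.round(s,1))
B=onplane(C,b,.05)[:,:2];S=onplane(C,s,.016)[:,:2]
print(B.round(4),S.round(4))
d=B[1]-B[2];print('yaw',np.degrees(np.arctan2(-d[0],d[1])),'centre',(B[0]+B[2])/2,np.linalg.norm(d))
d=S[0]-S[2];print('syaw',np.degrees(np.arctan2(-d[0],d[1])),(S[0]+S[2])/2)
E
```

```text
[[245.8  63.8]
 [318.9  60.5]
 [317.7 218.6]] [[341.7  73.6]
 [336.  145.5]
 [330.5 210.4]]
[[ 0.5422  0.078 ]
 [ 0.6382  0.0833]
 [ 0.6494 -0.1388]] [[ 0.6793  0.0702]
 [ 0.6782 -0.034 ]
 [ 0.6773 -0.1385]]
yaw 2.88702992898315 centre [ 0.59578506 -0.03044259] 0.2223989282690041
syaw -0.5476643056356106 [ 0.67827462 -0.03416029]
```

Request:
jog_arm(turn=[[0,0,0],[0,0,0],[0,0,0],[0,0,0],[0,0,0],[0,0,0],[0,0,0],[0,0,0],[0,0,0],[0,0,0],[0,0,0],[0,0,0]], delta_pos=[[-0.02,-0.02,0.01],[-0.025,-0.02,0.03],[-0.025,-0.02,0.035],[-0.025,-0.005,0.035],[-0.008,0,0.035],[0,0,0.035],[0,0,0.035],[0,0,0.035],[0,0,0.03],[0,0,0.02],[0,0,0.012],[0,0,0]], gripper=[0,0,0,0,0,0,0,0,0,0,0,0])

```text
time: 15.97
tool_pos: [0.4831, -0.1323, 0.0182]
tcp_rot: [-2.215, -2.218, 0.006]
wrist_force: [-0.6, 0.2, -0.4]
width: -0.002
grip_force: 0.0
```

Request:
jog_arm(turn=[[0,0,0],[0,0,0],[0,0,0],[0,0,0],[0,0,0],[0,0,0],[0,0,0],[0,0,0],[0,0,0],[0,0,0]], delta_pos=[[0,0.01,0],[0,0.01,0],[0,0.01,0],[0,0.005,0],[0,0.003,0],[0,0.002,0],[0,0.002,0],[0,0.002,0],[0,0.002,0],[0,0,0]], gripper=[0,0,0,0,0,0,0,0,0,0])

```text
time: 16.8
tool_pos: [0.5288, -0.134, 0.0215]
tcp_rot: [-2.217, -2.218, 0.008]
wrist_force: [-9.5, -2.2, 6.8]
width: -0.0
grip_force: 4.6
```

Request:
jog_arm(turn=[[0,0,0],[0,0,0],[0,0,0],[0,0,0]], delta_pos=[[0,0.002,0],[0,0.002,0],[0,0.001,0],[0,0,0]], gripper=[0,0,0,0])

```text
time: 17.13
tool_pos: [0.5334, -0.1346, 0.0213]
tcp_rot: [-2.217, -2.218, 0.009]
wrist_force: [-9.7, -4.4, 5.6]
width: 0.005
grip_force: 4.9
```

Request:
jog_arm(turn=[[0,0,0],[0,0,0],[0,0,0]], delta_pos=[[0,0.002,0],[0,0.001,0],[0,0,0]], gripper=[0,0,0])

```text
time: 17.38
tool_pos: [0.5354, -0.1347, 0.0213]
tcp_rot: [-2.215, -2.217, 0.011]
wrist_force: [-12.1, -5.9, 9.1]
width: 0.001
grip_force: 6.5
```

Request:
jog_arm(turn=[[0,0,0],[0,0,0],[0,0,0],[0,0,0],[0,0,0],[0,0,0],[0,0,0],[0,0,0],[0,0,0],[0,0,0],[0,0,0],[0,0,0]], delta_pos=[[0,-0.02,0],[0,-0.025,0],[0,-0.01,0],[0.03,0,0],[0.035,0,0],[0.035,0,0],[0.035,0,0],[0.035,0,0],[0.035,0,0],[0,0.01,0],[0,0.01,0],[0,0.01,0]], gripper=[0,0,0,0,0,0,0,0,0,0,0,0])

```text
time: 18.38
tool_pos: [0.5167, 0.0709, 0.0224]
tcp_rot: [2.22, 2.222, 0.001]
wrist_force: [1.0, -0.7, 0.9]
width: -0.003
grip_force: 0.0
```

Request:
jog_arm(turn=[[0,0,0],[0,0,0],[0,0,0],[0,0,0],[0,0,0],[0,0,0],[0,0,0],[0,0,0]], delta_pos=[[0,0.004,0],[0,0.004,0],[0,0.004,0],[0,0.004,0],[0,0.003,0],[0,0.003,0],[0,0.002,0],[0,0,0]], gripper=[0,0,0,0,0,0,0,0])

```text
time: 19.05
tool_pos: [0.5367, 0.07, 0.0207]
tcp_rot: [-2.221, -2.213, 0.007]
wrist_force: [-6.5, 4.7, 0.7]
width: 0.003
grip_force: 3.4
```

Request:
jog_arm(turn=[[0,0,0],[0,0,0],[0,0,0]], delta_pos=[[0,0.001,0],[0,0.001,0],[0,0,0]], gripper=[0,0,0])

```text
time: 19.3
tool_pos: [0.538, 0.07, 0.0207]
tcp_rot: [-2.22, -2.213, 0.008]
wrist_force: [-9.2, 5.2, 2.9]
width: 0.0
grip_force: 4.4
```

Run:
```python
from h import *
im,C,s=snap('side','s10')
cv2.imwrite('pics/s10c.png',cv2.resize(im[170:270,200:360],None,fx=4,fy=4,interpolation=cv2.INTER_CUBIC))
```

```text
(no output)
```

View pics/s10c.png

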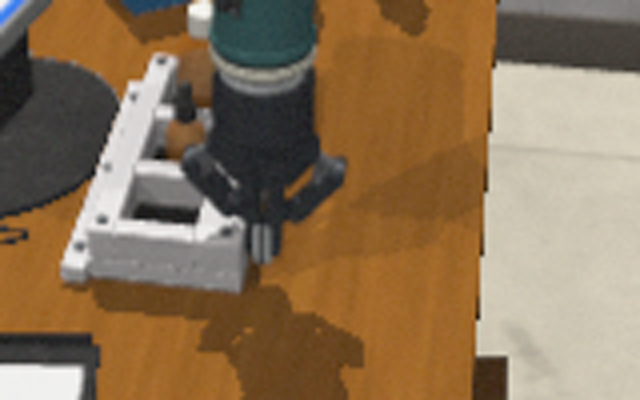

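Request:
jog_arm(turn=[[0,0,0],[0,0,0],[0,0,0]], delta_pos=[[0,0.002,0],[0,0.001,0],[0,0,0]], gripper=[0,0,0])

```text
time: 19.6
tool_pos: [0.5389, 0.07, 0.0207]
tcp_rot: [-2.218, -2.21, 0.013]
wrist_force: [-13.8, 5.9, 10.0]
width: 0.001
grip_force: 7.6
```

Request:
jog_arm(turn=[[0,0,0],[0,0,0],[0,0,0]], delta_pos=[[0,0.002,0],[0,0.001,0],[0,0,0]], gripper=[0,0,0])

```text
time: 19.85
tool_pos: [0.5389, 0.0701, 0.0207]
tcp_rot: [-2.215, -2.207, 0.02]
wrist_force: [-24.1, 4.8, 18.7]
width: -0.001
grip_force: 12.2
```

Request:
jog_arm(turn=[[0,0,0],[0,0,0],[0,0,0],[0,0,0],[0,0,0],[0,0,0],[0,0,0],[0,0,0],[0,0,0],[0,0,0],[0,0,0],[0,0,0],[0,0,0]], delta_pos=[[0,-0.025,0],[0,-0.025,0],[0,-0.02,-0.03],[-0.01,0,-0.035],[-0.02,0,-0.035],[-0.02,0,-0.035],[-0.02,0,-0.035],[-0.02,0,-0.035],[-0.01,0,-0.035],[0,0,-0.035],[0,0,-0.035],[0,0,-0.02],[0,0,0]], gripper=[0,0,0,0,0,0,0,0,0,0,0,0,0])

```text
time: 20.93
tool_pos: [0.4806, -0.0315, 0.359]
tcp_rot: [2.219, 2.211, 0.011]
wrist_force: [-0.2, -0.3, 0.7]
width: 0.004
grip_force: 0.0
```

Run:
```python
from h import *
im,C,s=snap('wrist','w11')
print(s['time'],s['tool_pos'],s['tcp_rot'])
print(proj(C,[(.611+a*.0495,-.03+b*.1135,.05) for a in(-1,1) for b in (1,-1)]))
```

```text
20.9333 [ 0.48055892 -0.03149065  0.35900261] [2.21891609 2.21112259 0.01061825]
[[309.63098944  63.23750721]
 [303.53177278 215.59974906]
 [378.85281718  64.44019017]
 [365.03251475 214.95339648]]
```

View pics/w11.png

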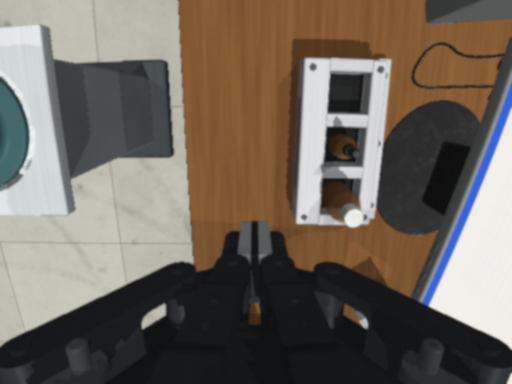

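Run:
```python
from h import *
im=cv2.imread('pics/w11.png');C=cam('wrist',read_state())
cv2.imwrite('pics/w11c.png',cv2.resize(im[45:240,280:410],None,fx=3,fy=3,interpolation=cv2.INTER_CUBIC))
print(proj(C,[(.681,y,.016) for y in(.0826,-.0363,-.1622)]+[(.671,.0935,.016),(.671,-.1665,.016),(.691,.0935,.016),(.691,-.1665,.016)]))
```

```text
[[385.60868189  67.85773283]
 [378.59017248 145.64801818]
 [370.83495275 218.93833065]
 [379.78691864  60.1744908 ]
 [364.87543599 221.33908441]
 [392.61114593  60.53076907]
 [376.24462038 221.20268245]]
```

View pics/w11c.png

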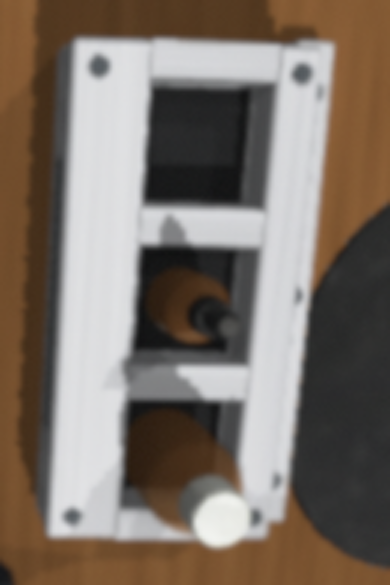

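Run:
```python
from h import *
im=cv2.imread('pics/w11.png');C=cam('wrist',read_state())
b=[dot(im,p,4) for p in((313,67),(381,69),(304,217),(366,217))];print(np.round(b,1))
B=onplane(C,b,.05)[:,:2];S=onplane(C,[(386.7,75.3),(379.3,143.7),(372.3,205.3)],.016)[:,:2]
print(B.round(4),B.mean(0),S.round(4))
for i,j in((0,2),(1,3)):
    d=B[i]-B[j];print('yaw',np.degrees(np.arctan2(-d[0],d[1])),np.linalg.norm(d))
d=S[0]-S[2];print('syaw',np.degrees(np.arctan2(-d[0],d[1])))
im=cv2.imread('pics/w1.png')
# strip end corners in this image
print(onplane(C,[(391,60),(372,219)],.016).round(4))
```

```text
[[312.6  66.6]
 [380.1  69. ]
 [303.7 216.7]
 [365.9 217.6]]
[[ 0.5628  0.0792]
 [ 0.6589  0.0775]
 [ 0.5589 -0.1435]
 [ 0.6584 -0.146 ]] [ 0.60973278 -0.0331982 ] [[ 0.6837  0.0718]
 [ 0.6819 -0.0332]
 [ 0.6809 -0.1375]]
yaw -1.0145818922590701 0.222745767231048
yaw -0.12461530831193657 0.22346289674357475
syaw -0.7615810246460629
[[ 0.6884  0.0942  0.016 ]
 [ 0.6831 -0.1623  0.016 ]]
```

Request:
jog_arm(turn=[[0,0,0],[0,0,0],[0,0,0],[0,0,0],[0,0,0],[0,0,0],[0,0,0],[0,0,0],[0,0,0],[0,0,0],[0,0,0],[0,0,0]], delta_pos=[[-0.03,0,0.02],[-0.03,0,0.035],[-0.03,0.01,0.035],[-0.013,0,0.035],[0,0,0.035],[0,0,0.035],[0,0,0.035],[0,0,0.035],[0,0,0.035],[0,0,0.025],[0,0,0.012],[0,0,0]], gripper=[0,0,0,0,0,0,0,0,0,0,0,0])

```text
time: 21.98
tool_pos: [0.482, -0.1252, 0.0182]
tcp_rot: [-2.217, -2.214, 0.007]
wrist_force: [-0.5, -0.3, -0.7]
width: 0.0
grip_force: 0.0
```

Request:
jog_arm(turn=[[0,0,0],[0,0,0],[0,0,0],[0,0,0],[0,0,0],[0,0,0],[0,0,0],[0,0,0],[0,0,0]], delta_pos=[[0,0.01,0],[0,0.01,0],[0,0.01,0],[0,0.01,0],[0,0.004,0],[0,0.002,0],[0,0.002,0],[0,0.002,0],[0,0,0]], gripper=[0,0,0,0,0,0,0,0,0])

```text
time: 22.73
tool_pos: [0.5351, -0.1255, 0.0223]
tcp_rot: [-2.219, -2.22, 0.003]
wrist_force: [-4.3, 0.0, 3.6]
width: 0.004
grip_force: 1.6
```

Request:
jog_arm(turn=[[0,0,0],[0,0,0],[0,0,0],[0,0,0]], delta_pos=[[0,0.002,0],[0,0.001,0],[0,0.001,0],[0,0,0]], gripper=[0,0,0,0])

```text
time: 23.07
tool_pos: [0.5361, -0.1256, 0.0218]
tcp_rot: [-2.216, -2.217, 0.008]
wrist_force: [-11.0, -1.8, 8.1]
width: 0.001
grip_force: 5.6
```

Request:
jog_arm(turn=[[0,0,0],[0,0,0],[0,0,0]], delta_pos=[[0,0.001,0],[0,0.001,0],[0,0,0]], gripper=[0,0,0])

```text
time: 23.32
tool_pos: [0.5371, -0.1258, 0.0218]
tcp_rot: [-2.215, -2.217, 0.011]
wrist_force: [-14.5, -2.5, 10.4]
width: 0.003
grip_force: 7.0
```

Request:
jog_arm(turn=[[0,0,0],[0,0,0],[0,0,0]], delta_pos=[[0,0.001,0],[0,0.001,0],[0,0,0]], gripper=[0,0,0])

```text
time: 23.57
tool_pos: [0.5371, -0.1258, 0.0218]
tcp_rot: [-2.213, -2.215, 0.015]
wrist_force: [-19.7, -3.4, 16.2]
width: 0.001
grip_force: 10.1
```

Request:
jog_arm(turn=[[0,0,0],[0,0,0],[0,0,0]], delta_pos=[[0,0.001,0],[0,0.001,0],[0,0,0]], gripper=[0,0,0])

```text
time: 23.82
tool_pos: [0.5372, -0.1258, 0.0218]
tcp_rot: [-2.21, -2.213, 0.019]
wrist_force: [-26.6, -3.7, 21.4]
width: -0.004
grip_force: 13.3
```

Request:
jog_arm(turn=[[0,0,0],[0,0,0],[0,0,0],[0,0,0],[0,0,0],[0,0,0],[0,0,0],[0,0,0],[0,0,0],[0,0,0],[0,0,0],[0,0,0],[0,0,0]], delta_pos=[[0,-0.025,0],[0,-0.02,0],[0,0,-0.03],[0,0,-0.035],[0,0,-0.035],[0,0,-0.035],[0,0,-0.035],[0,0,-0.035],[-0.03,0,-0.035],[-0.03,0,-0.035],[-0.03,0,-0.035],[-0.03,0,-0.02],[0,0,0]], gripper=[0.085,0.085,0.085,0.085,0.085,0.085,0.085,0.085,0.085,0.085,0.085,0.085,0.085])

```text
time: 24.9
tool_pos: [0.5035, -0.2426, 0.3489]
tcp_rot: [2.217, 2.209, 0.002]
wrist_force: [1.3, -1.2, 0.8]
width: 0.995
grip_force: 0.0
```

Run:
```python
from h import *
im,C,s=snap('wrist','w12')
print(s['time'],s['tool_pos'],s['tcp_rot'])
Cs=cam('scene');Cd=cam('side')
def tri(p,q):
    o1,d1=rays(Cs,[p]);o2,d2=rays(Cd,[q]);A=np.c_[d1[0],-d2[0]]
    l=np.linalg.lstsq(A,o2-o1,rcond=None)[0];return o1+l[0]*d1[0],o2+l[1]*d2[0]
print(tri((320,168),(231,143)))
```

```text
24.9 [ 0.50348495 -0.24264602  0.34886187] [2.21653993e+00 2.20898944e+00 1.84965436e-03]
(array([ 0.72265163, -0.260954  ,  0.16172485]), array([ 0.70709597, -0.25788706,  0.14972245]))
```

View pics/w12.png

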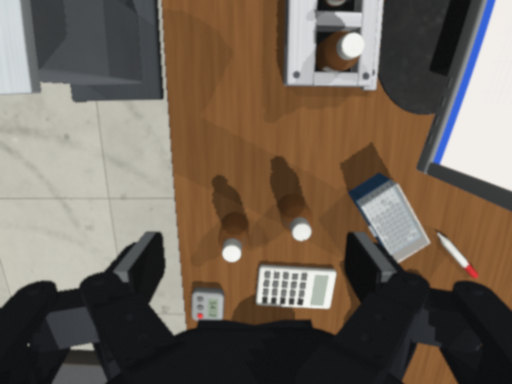

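```bash
cat >> h.py <<'E'
def blob(im,p,mask,r=40):
    n,l,st,c=cv2.connectedComponentsWithStats(mask.astype(np.uint8))
    x,y=map(int,p);i=l[y,x];return c[i],st[i,4]
E
python3 - <<'E'
from h import *
im=cv2.imread('pics/w12.png');C=cam('wrist',read_state())
hsv=cv2.cvtColor(im,cv2.COLOR_BGR2HSV);m=(hsv[...,1]<50)&(hsv[...,2]>190)
for p,z in(((301,231),.106),((232,252),.106),((350,45),.126)):
    c,a=blob(im,p,m);print(c,a,onplane(C,[c],z).round(4))
im=cv2.imread('pics/w11.png')
s=dict(tool_pos=[0.48055892,-0.03149065,0.35900261],tcp_rot=[2.21891609,2.21112259,0.01061825])
C=cam('wrist',s);print('drop',onplane(C,[(356,153.7)],.106).round(4), onplane(C,[(346,147)],.075).round(4))
E
```

```text
[301.40756303 231.91176471] 238 [[ 0.5678 -0.3489  0.106 ]]
[231.40343348 253.32618026] 233 [[ 0.4719 -0.3807  0.106 ]]
[364.33075061  37.73849879] 2065 [[ 0.6264 -0.107   0.126 ]]
drop [[ 0.6174 -0.0348  0.106 ]] [[ 0.6131 -0.0307  0.075 ]]
```

Request:
jog_arm(turn=[[0,0,0],[0,0,0],[0,0,0],[0,0,0],[0,0,0],[0,0,0],[0,0,0],[0,0,0],[0,0,0],[0,0,0],[0,0,0],[0,0,0],[0,0,0],[0,0,0],[0,0,0]], delta_pos=[[0.025,0.014,0],[0.03,0.016,0],[0.035,0.02,0.01],[0.035,0.02,0.01],[0.035,0.02,0.01],[0.03,0.016,0.01],[0.018,0.007,0],[0,0,0.035],[0,0,0.035],[0,0,0.035],[0,0,0.035],[0,0,0.035],[0,0,0.025],[0,0,0.01],[0,0,0]], gripper=[0.06,0.06,0.06,0.06,0.06,0.06,0.06,0.06,0.06,0.06,0.06,0.06,0.06,0.06,0.06])

```text
time: 26.2
tool_pos: [0.6103, -0.0279, 0.0877]
tcp_rot: [-2.216, -2.217, 0.009]
wrist_force: [0.1, 0.1, 0.2]
width: 0.703
grip_force: 0.0
```

Run:
```python
from h import *
im,C,s=snap('wrist','w13')
print(s['time'],s['tool_pos'],s['tcp_rot'])
```

```text
26.2 [ 0.61025352 -0.02790871  0.08774899] [-2.21589673 -2.21702254  0.00850339]
```

View pics/w13.png

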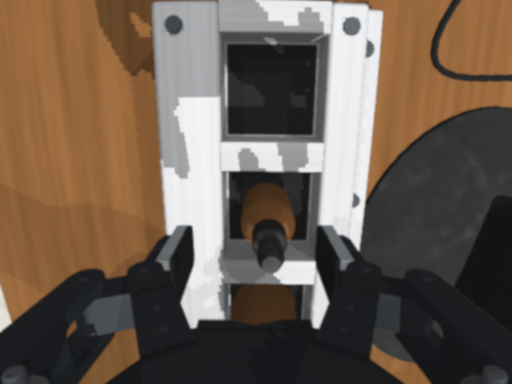

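Run:
```python
from h import *
C=cam('wrist',read_state())
print(onplane(C,[(270,265)],.107).round(4),onplane(C,[(267,200)],.07).round(4),onplane(C,[(242,185),(294,185)],.075).round(4),onplane(C,[(174,24),(351,25)],.05).round(4))
print(onplane(C,[(228,44),(317,44),(225,135),(316,135)],.02).round(4))
```

```text
[[ 0.6197 -0.0363  0.107 ]] [[ 0.6194 -0.0168  0.07  ]] [[ 0.6056 -0.0067  0.075 ]
 [ 0.6335 -0.0066  0.075 ]] [[0.5674 0.079  0.05  ]
 [0.6657 0.0788 0.05  ]]
[[0.5948 0.0731 0.02  ]
 [0.6527 0.0734 0.02  ]
 [0.5917 0.0138 0.02  ]
 [0.6548 0.0141 0.02  ]]
```

Request:
jog_arm(turn=[[0,0,0],[0,0,0],[0,0,0],[0,0,0],[0,0,0],[0,0,0],[0,0,0],[0,0,0],[0,0,0],[0,0,0],[0,0,0],[0,0,0]], delta_pos=[[-0.008,0.008,0],[0,0,0.015],[0,0,0.015],[0,0,0.007],[0,0,0],[0,0,0],[0,0,0],[0,0,0],[0,0,0],[0,0,0],[0,0,0],[0,0,0]], gripper=[0.06,0.06,0.06,0.06,0.06,0.02,0.02,0.02,0.02,0.02,0.02,0.02], grip_force=25)

```text
time: 27.25
tool_pos: [0.6237, -0.0372, 0.0571]
tcp_rot: [2.22, 2.22, 0.003]
wrist_force: [-0.3, -0.4, 6.4]
width: 0.384
grip_force: 24.3
```

Request:
jog_arm(turn=[[0,0,0],[0,0,0],[0,0,0],[0,0,0],[0,0,0],[0,0,0],[0,0,0],[0,0,0]], delta_pos=[[0,0,-0.01],[0,0,-0.015],[0,0,-0.025],[0,0,-0.03],[0,0,-0.03],[0,0,-0.03],[0,0,-0.03],[0,0,0]], gripper=[0.02,0.02,0.02,0.02,0.02,0.02,0.02,0.02])

```text
time: 27.92
tool_pos: [0.6262, -0.0374, 0.2341]
tcp_rot: [2.215, 2.215, 0.012]
wrist_force: [1.2, 0.5, 1.6]
width: 0.39
grip_force: 24.4
```

Request:
jog_arm(turn=[[0,0,0],[0,0,0],[0,0,0],[0,0,0],[0,0,0],[0,0,0],[0,0,0],[0,0,0],[0,0,0],[0,0,0],[0,0,0]], delta_pos=[[0.02,-0.008,-0.01],[0.03,-0.014,-0.01],[0.03,-0.014,-0.01],[0.03,-0.015,-0.01],[0.03,-0.015,0],[0.03,-0.015,0],[0.03,-0.015,0],[0.03,-0.014,0],[0.03,-0.014,0],[0.02,-0.01,0],[0,0,0]], gripper=[0.02,0.02,0.02,0.02,0.02,0.02,0.02,0.02,0.02,0.02,0.02])

```text
time: 28.83
tool_pos: [0.4859, 0.2463, 0.2652]
tcp_rot: [-2.215, -2.224, 0.0]
wrist_force: [0.5, -0.6, 0.0]
width: 0.39
grip_force: 24.5
```

Run:
```python
from h import *
im,C,s=snap('wrist','w14')
print(s['time'],s['tool_pos'],s['tcp_rot'],s['width'])
print(rect(im,C,.022,(.3,.7,.15,.6)))
```

```text
28.8333 [0.48585036 0.24625708 0.26521888] [-2.21529644e+00 -2.22417433e+00  2.49896035e-04] 0.38951166318679714
[(0.6851, 0.3279, 99, 214, 7.11, 13112), (0.5204, 0.329, 101, 171, -5.57, 11205)]
```

View pics/w14.png

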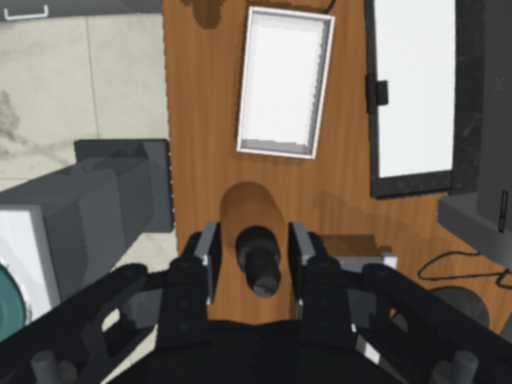

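Request:
jog_arm(turn=[[0,0,0],[0,0,0],[0,0,0],[0,0,0],[0,0,0],[0,0,0],[0,0,0],[0,0,0],[0,0,0],[0,0,0],[0,0,0],[0,0,0],[0,0,0]], delta_pos=[[0.025,0.012,0],[0.025,0.012,0],[0.024,0.01,0],[0,0,0.03],[0,0,0.035],[0,0,0.035],[0,0,0.035],[0,0,0.03],[0,0,0.025],[0,0,0.015],[0,0,0.01],[0,0,0],[0,0,0]], gripper=[0.02,0.02,0.02,0.02,0.02,0.02,0.02,0.02,0.02,0.02,0.02,0.02,0.02])

```text
time: 29.97
tool_pos: [0.5227, 0.3163, 0.0504]
tcp_rot: [-2.222, -2.221, 0.001]
wrist_force: [-0.2, 0.4, 0.5]
width: 0.391
grip_force: 24.6
```

Lower until contact, then release.

Request:
jog_arm(turn=[[0,0,0],[0,0,0],[0,0,0],[0,0,0],[0,0,0]], delta_pos=[[0,0,0.003],[0,0,0.002],[0,0,0.002],[0,0,0.001],[0,0,0]], gripper=[0.02,0.02,0.02,0.02,0.02])

```text
time: 30.38
tool_pos: [0.5225, 0.317, 0.0428]
tcp_rot: [2.221, 2.221, 0.001]
wrist_force: [-0.4, 0.2, -2.0]
width: 0.389
grip_force: 24.6
```

Request:
jog_arm(turn=[[0,0,0],[0,0,0],[0,0,0],[0,0,0],[0,0,0]], delta_pos=[[0,0,0.002],[0,0,0.002],[0,0,0.001],[0,0,0],[0,0,0]], gripper=[0.02,0.02,0.02,0.02,0.02])

```text
time: 30.8
tool_pos: [0.5227, 0.3176, 0.0392]
tcp_rot: [-2.221, -2.222, -0.002]
wrist_force: [-3.5, -1.2, 8.6]
width: 0.376
grip_force: 24.0
```

Request:
jog_arm(turn=[[0,0,0],[0,0,0],[0,0,0],[0,0,0],[0,0,0],[0,0,0],[0,0,0],[0,0,0],[0,0,0],[0,0,0],[0,0,0],[0,0,0]], delta_pos=[[0,0,0],[0,0,0],[0,0,-0.001],[0,0,-0.005],[0,0,-0.02],[0,0,-0.03],[0,0,-0.035],[0,0,-0.035],[0,0,-0.035],[0,0,-0.035],[0,0,-0.02],[0,0,0]], gripper=[0.06,0.06,0.06,0.06,0.06,0.06,0.06,0.06,0.06,0.06,0.06,0.06])

```text
time: 31.8
tool_pos: [0.5255, 0.3186, 0.2612]
tcp_rot: [2.219, 2.219, 0.018]
wrist_force: [1.2, 1.1, 0.4]
width: 0.703
grip_force: 0.0
```

Request:
jog_arm(turn=[[0,0,0],[0,0,0],[0,0,0],[0,0,0],[0,0,0],[0,0,0],[0,0,0],[0,0,0],[0,0,0],[0,0,0],[0,0,0],[0,0,0],[0,0,0],[0,0,0],[0,0,0],[0,0,0],[0,0,0],[0,0,0],[0,0,0],[0,0,0]], delta_pos=[[-0.025,0,0],[-0.035,0,0],[-0.035,0,0],[-0.035,0,0],[-0.04,0,0],[-0.04,0,0],[-0.04,0,0],[-0.04,0,0],[-0.04,0,0],[-0.04,0,0],[-0.04,0.005,0],[-0.04,0.005,0],[-0.04,0.005,0],[-0.035,0.005,0],[-0.035,0.005,0],[-0.035,0.005,0],[-0.035,0.005,0],[-0.025,0.005,0],[-0.012,0.005,0],[0,0,0]], gripper=[0.075,0.075,0.075,0.075,0.075,0.075,0.075,0.075,0.075,0.075,0.075,0.075,0.075,0.075,0.075,0.075,0.075,0.075,0.075,0.075])

```text
time: 33.47
tool_pos: [0.5673, -0.3523, 0.2521]
tcp_rot: [-2.224, -2.218, 0.001]
wrist_force: [0.4, -0.3, -0.9]
width: 0.876
grip_force: 0.0
```

Run:
```python
from h import *
im,C,s=snap('wrist','w15')
print(s['time'],s['tool_pos'],s['tcp_rot'])
hsv=cv2.cvtColor(im,cv2.COLOR_BGR2HSV);m=((hsv[...,1]<50)&(hsv[...,2]>190)).astype(np.uint8)
n,l,st,c=cv2.connectedComponentsWithStats(m)
for i in range(1,n):
    if 150<st[i,4]<3000: print(c[i].round(),st[i],onplane(C,[c[i]],.106).round(4))
```

```text
33.4667 [ 0.5673135  -0.35227553  0.25210097] [-2.22361794e+00 -2.21767562e+00  7.44751518e-04]
[486.  21.] [ 457    0   55   45 1938] [[ 0.7779 -0.2124  0.106 ]]
[258. 172.] [244 159  28  27 580] [[ 0.5701 -0.3539  0.106 ]]
[161. 203.] [148 191  27  26 544] [[ 0.4735 -0.386   0.106 ]]
[470. 217.] [449 192  41  47 496] [[ 0.7933 -0.402   0.106 ]]
[415. 264.] [396 251  34  31 699] [[ 0.741  -0.4564  0.106 ]]
[100. 344.] [ 87 336  26  14 264] [[ 0.3819 -0.5648  0.106 ]]
```

Request:
jog_arm(turn=[[0,0,0],[0,0,0],[0,0,0],[0,0,0],[0,0,0],[0,0,0],[0,0,0],[0,0,0],[0,0,0],[0,0,0],[0,0,0],[0,0,0],[0,0,0],[0,0,0]], delta_pos=[[0,0.002,0.02],[0,0,0.035],[0,0,0.035],[0,0,0.035],[0,0,0.035],[0,0,0.03],[0,0,0.02],[0,0,0],[0,0,0],[0,0,0],[0,0,0],[0,0,0],[0,0,0],[0,0,0]], gripper=[0.075,0.075,0.075,0.075,0.075,0.075,0.075,0.075,0.075,0.03,0.03,0.03,0.03,0.03], grip_force=35)

```text
time: 34.68
tool_pos: [0.5711, -0.3508, 0.0466]
tcp_rot: [2.219, 2.218, 0.002]
wrist_force: [-1.5, 1.2, 7.9]
width: 0.556
grip_force: 36.0
```

Request:
jog_arm(turn=[[0,0,0],[0,0,0],[0,0,0],[0,0,0],[0,0,0],[0,0,0],[0,0,0],[0,0,0]], delta_pos=[[0,0,-0.01],[0,0,-0.02],[0,0,-0.03],[0,0,-0.035],[0,0,-0.035],[0,0,-0.035],[0,0,-0.03],[0,0,0]], gripper=[0.03,0.03,0.03,0.03,0.03,0.03,0.03,0.03])

```text
time: 35.35
tool_pos: [0.5729, -0.3526, 0.2489]
tcp_rot: [2.211, 2.211, 0.004]
wrist_force: [1.3, -0.9, 0.2]
width: 0.551
grip_force: 36.4
```

Request:
jog_arm(turn=[[0,0,0],[0,0,0],[0,0,0],[0,0,0],[0,0,0],[0,0,0],[0,0,0],[0,0,0],[0,0,0],[0,0,0],[0,0,0],[0,0,0],[0,0,0],[0,0,0]], delta_pos=[[0.02,0.004,0],[0.03,0.004,0],[0.035,0.006,0],[0.035,0.006,0],[0.035,0.006,0],[0.035,0.006,0],[0.035,0.006,0],[0.035,0.004,0],[0.03,0.004,0],[0.02,0.002,0],[0.007,0.002,0.02],[0,0,0.03],[0,0,0.03],[0,0,0]], gripper=[0.03,0.03,0.03,0.03,0.03,0.03,0.03,0.03,0.03,0.03,0.03,0.03,0.03,0.03])

```text
time: 36.52
tool_pos: [0.6138, -0.0322, 0.151]
tcp_rot: [-2.214, -2.215, 0.013]
wrist_force: [-1.5, 0.7, -3.5]
width: 0.555
grip_force: 36.7
```

Run:
```python
from h import *
im,C,s=snap('wrist','w16')
print(s['time'],s['tool_pos'],s['tcp_rot'],s['width'])
print(proj(C,[(.619+a*.03,y,z) for y in(.0425-.03,.0425+.03) for z in(.05,.02) for a in (-1,1)]).round())
```

```text
36.5167 [ 0.61384889 -0.03222688  0.15095482] [-2.21364997 -2.21515895  0.01315601] 0.5552660483617955
[[225. 127.]
 [301. 128.]
 [228. 124.]
 [296. 125.]
 [223.  46.]
 [304.  47.]
 [227.  52.]
 [299.  53.]]
```

View pics/w16.png

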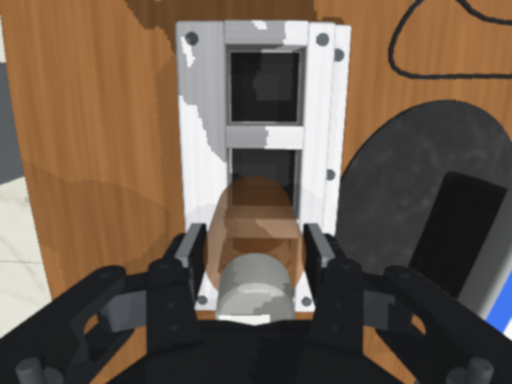

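Request:
jog_arm(turn=[[0,0,0],[0,0,0],[0,0,0],[0,0,0],[0,0,0],[0,0,0],[0,0,0]], delta_pos=[[-0.002,0.007,0],[0,0,0],[0,0,0.02],[0,0,0.015],[0,0,0.015],[0,0,0.01],[0,0,0]], gripper=[0.03,0.03,0.03,0.03,0.03,0.03,0.03])

```text
time: 37.15
tool_pos: [0.6261, -0.0354, 0.0979]
tcp_rot: [-2.221, -2.22, 0.001]
wrist_force: [-0.2, -0.2, -2.5]
width: 0.557
grip_force: 36.7
```

Request:
jog_arm(turn=[[0,0,0],[0,0,0],[0,0,0],[0,0,0],[0,0,0],[0,0,0]], delta_pos=[[0,-0.005,0],[0,0,0],[0,0,0.005],[0,0,0.008],[0,0,0.006],[0,0,0]], gripper=[0.03,0.03,0.03,0.03,0.03,0.03])

```text
time: 37.65
tool_pos: [0.62, -0.035, 0.0776]
tcp_rot: [-2.22, -2.22, 0.003]
wrist_force: [-1.5, -0.5, -1.9]
width: 0.553
grip_force: 36.7
```

Entered freely; lower to the floor.

Request:
jog_arm(turn=[[0,0,0],[0,0,0],[0,0,0],[0,0,0]], delta_pos=[[0,0,0.004],[0,0,0.004],[0,0,0.003],[0,0,0]], gripper=[0.03,0.03,0.03,0.03])

```text
time: 37.98
tool_pos: [0.6207, -0.035, 0.0675]
tcp_rot: [-2.221, -2.22, 0.002]
wrist_force: [-0.1, 0.1, -1.1]
width: 0.558
grip_force: 36.7
```

Request:
jog_arm(turn=[[0,0,0],[0,0,0],[0,0,0],[0,0,0],[0,0,0],[0,0,0],[0,0,0],[0,0,0],[0,0,0],[0,0,0],[0,0,0],[0,0,0],[0,0,0],[0,0,0]], delta_pos=[[0,0,0.001],[0,0,0.001],[0,0,0],[0,0,0],[0,0,0],[0,0,0],[0,0,-0.01],[0,0,-0.025],[0,0,-0.035],[0,0,-0.035],[0,0,-0.035],[0,0,-0.035],[0,0,-0.015],[0,0,0]], gripper=[0.03,0.03,0.03,0.07,0.07,0.07,0.07,0.07,0.07,0.07,0.07,0.07,0.07,0.07])

```text
time: 39.15
tool_pos: [0.6247, -0.0354, 0.2643]
tcp_rot: [2.215, 2.215, 0.012]
wrist_force: [-0.2, 0.1, 0.5]
width: 0.822
grip_force: 0.0
```

Request:
jog_arm(turn=[[0,0,0],[0,0,0],[0,0,0],[0,0,0],[0,0,0],[0,0,0],[0,0,0],[0,0,0],[0,0,0],[0,0,0],[0,0,0],[0,0,0],[0,0,0]], delta_pos=[[-0.025,-0.01,0],[-0.035,-0.015,0],[-0.035,-0.015,0],[-0.035,-0.015,0],[-0.035,-0.015,0],[-0.035,-0.015,0],[-0.035,-0.015,0],[-0.035,-0.015,0],[-0.035,-0.015,0],[-0.03,-0.012,0],[-0.016,-0.005,0],[0,0,0],[0,0,0]], gripper=[0.075,0.075,0.075,0.075,0.075,0.075,0.075,0.075,0.075,0.075,0.075,0.075,0.075])

```text
time: 40.23
tool_pos: [0.4734, -0.3864, 0.2554]
tcp_rot: [-2.222, -2.217, -0.001]
wrist_force: [-0.6, -0.1, 0.7]
width: 0.882
grip_force: 0.0
```

Run:
```python
from h import *
im,C,s=snap('wrist','w17')
print(s['time'],s['tool_pos'],s['tcp_rot'])
hsv=cv2.cvtColor(im,cv2.COLOR_BGR2HSV);m=((hsv[...,1]<50)&(hsv[...,2]>190)).astype(np.uint8)
n,l,st,c=cv2.connectedComponentsWithStats(m)
for i in range(1,n):
    if 150<st[i,4]<3000: print(c[i].round(),st[i],onplane(C,[c[i]],.106).round(4))
```

```text
40.2333 [ 0.47341621 -0.38638398  0.25535847] [-2.22247292e+00 -2.21733333e+00 -5.53008749e-04]
[254. 169.] [241 157  27  26 556] [[ 0.473  -0.3863  0.106 ]]
[328. 234.] [ 281  211  105   57 2484] [[ 0.5498 -0.4549  0.106 ]]
[472. 242.] [460 228  32  33 297] [[ 0.7109 -0.4664  0.106 ]]
[218. 266.] [ 197  247   40   40 1075] [[ 0.4335 -0.4925  0.106 ]]
```

Request:
jog_arm(turn=[[0,0,0],[0,0,0],[0,0,0],[0,0,0],[0,0,0],[0,0,0],[0,0,0],[0,0,0],[0,0,0],[0,0,0],[0,0,0],[0,0,0],[0,0,0],[0,0,0],[0,0,0]], delta_pos=[[0,0,0.023],[0,0,0.035],[0,0,0.035],[0,0,0.035],[0,0,0.035],[0,0,0.03],[0,0,0.02],[0,0,0],[0,0,0],[0,0,0],[0,0,0],[0,0,0],[0,0,0],[0,0,0],[0,0,0]], gripper=[0.075,0.075,0.075,0.075,0.075,0.075,0.075,0.075,0.075,0.03,0.03,0.03,0.03,0.03,0.03])

```text
time: 41.53
tool_pos: [0.4759, -0.3871, 0.0462]
tcp_rot: [2.219, 2.218, 0.001]
wrist_force: [0.6, 0.9, 7.3]
width: 0.555
grip_force: 36.1
```

Request:
jog_arm(turn=[[0,0,0],[0,0,0],[0,0,0],[0,0,0],[0,0,0],[0,0,0],[0,0,0],[0,0,0]], delta_pos=[[0,0,-0.01],[0,0,-0.02],[0,0,-0.03],[0,0,-0.035],[0,0,-0.035],[0,0,-0.035],[0,0,-0.035],[0,0,0]], gripper=[0.03,0.03,0.03,0.03,0.03,0.03,0.03,0.03])

```text
time: 42.2
tool_pos: [0.4778, -0.3892, 0.2541]
tcp_rot: [2.211, 2.21, 0.001]
wrist_force: [0.8, -1.1, -0.1]
width: 0.551
grip_force: 36.5
```

Request:
jog_arm(turn=[[0,0,0],[0,0,0],[0,0,0],[0,0,0],[0,0,0],[0,0,0],[0,0,0],[0,0,0],[0,0,0],[0,0,0],[0,0,0],[0,0,0],[0,0,0],[0,0,0],[0,0,0],[0,0,0]], delta_pos=[[0.02,0.008,0],[0.03,0.01,0],[0.035,0.012,0],[0.035,0.012,0],[0.035,0.012,0],[0.035,0.012,0],[0.035,0.012,0],[0.035,0.012,0],[0.035,0.012,0],[0.035,0.012,0],[0.035,0.012,0],[0.03,0.01,0],[0.02,0.006,0],[0.014,0.004,0],[0,0,0],[0,0,0]], gripper=[0.03,0.03,0.03,0.03,0.03,0.03,0.03,0.03,0.03,0.03,0.03,0.03,0.03,0.03,0.03,0.03])

```text
time: 43.53
tool_pos: [0.6201, 0.043, 0.2433]
tcp_rot: [2.22, 2.223, -0.002]
wrist_force: [-0.0, -0.4, -1.2]
width: 0.553
grip_force: 36.4
```

Request:
jog_arm(turn=[[0,0,0],[0,0,0],[0,0,0],[0,0,0],[0,0,0],[0,0,0],[0,0,0],[0,0,0]], delta_pos=[[0,0,0.02],[0,0,0.03],[0,0,0.035],[0,0,0.03],[0,0,0.02],[0,0,0.01],[0,0,0],[0,0,0]], gripper=[0.03,0.03,0.03,0.03,0.03,0.03,0.03,0.03])

```text
time: 44.2
tool_pos: [0.6205, 0.0418, 0.0989]
tcp_rot: [2.223, 2.22, -0.0]
wrist_force: [-0.1, 0.2, -0.4]
width: 0.555
grip_force: 36.4
```

Request:
jog_arm(turn=[[0,0,0],[0,0,0],[0,0,0],[0,0,0],[0,0,0]], delta_pos=[[0,0,0.006],[0,0,0.008],[0,0,0.006],[0,0,0],[0,0,0]], gripper=[0.03,0.03,0.03,0.03,0.03])

```text
time: 44.62
tool_pos: [0.62, 0.043, 0.0782]
tcp_rot: [-2.221, -2.221, 0.001]
wrist_force: [-0.4, -0.0, -1.9]
width: 0.555
grip_force: 36.4
```

Request:
jog_arm(turn=[[0,0,0],[0,0,0],[0,0,0],[0,0,0],[0,0,0],[0,0,0],[0,0,0],[0,0,0],[0,0,0],[0,0,0],[0,0,0],[0,0,0],[0,0,0],[0,0,0],[0,0,0],[0,0,0]], delta_pos=[[0,0,0.004],[0,0,0.004],[0,0,0.003],[0,0,0.001],[0,0,0],[0,0,0],[0,0,0],[0,0,0],[0,0,-0.01],[0,0,-0.025],[0,0,-0.035],[0,0,-0.035],[0,0,-0.035],[0,0,-0.035],[0,0,-0.015],[0,0,0]], gripper=[0.03,0.03,0.03,0.03,0.03,0.07,0.07,0.07,0.07,0.07,0.07,0.07,0.07,0.07,0.07,0.07])

```text
time: 45.95
tool_pos: [0.6237, 0.043, 0.2643]
tcp_rot: [2.216, 2.216, 0.014]
wrist_force: [0.2, 0.6, 1.3]
width: 0.819
grip_force: 0.0
```

Request:
jog_arm(turn=[[0,0,0],[0,0,0],[0,0,0],[0,0,0],[0,0,0],[0,0,0],[0,0,0],[0,0,0],[0,0,0]], delta_pos=[[-0.005,-0.02,-0.02],[-0.01,-0.025,-0.025],[-0.01,-0.025,-0.025],[-0.01,-0.025,-0.025],[-0.01,-0.025,0],[-0.01,-0.02,0],[0,0,0],[0,0,0],[0,0,0]], gripper=[0,0,0,0,0,0,0,0,0])

```text
time: 46.7
tool_pos: [0.4804, -0.012, 0.3509]
tcp_rot: [-2.221, -2.221, 0.0]
wrist_force: [-0.2, 0.7, -0.6]
width: 0.002
grip_force: 0.0
```

Run:
```python
from h import *
im,C,s=snap('wrist','w18')
print(s['time'],s['tool_pos'],s['tcp_rot'])
P=[(.611+a*.0495,-.0335+b*.1117,.05) for a in(-1,1) for b in (1,-1)]
pr=proj(C,P);print(pr.round(1))
for p in pr: print(np.round(dot(im,p,7),1),end=' ')
print(rect(im,C,.022,(.4,.6,.2,.5)))
cv2.imwrite('pics/w18c.png',cv2.resize(im[0:300,150:450],None,fx=2,fy=2,interpolation=cv2.INTER_CUBIC))
```

```text
46.7 [ 0.48035381 -0.01197381  0.35089272] [-2.22134484e+00 -2.22070901e+00  1.46506254e-04]
[[313.   81.9]
 [306.  230.9]
 [383.   83.1]
 [368.  230.5]]
[311.9  81.1] [301.4 229.9] [383.3  84. ] [367.1 229. ] []
```

View pics/w18c.png

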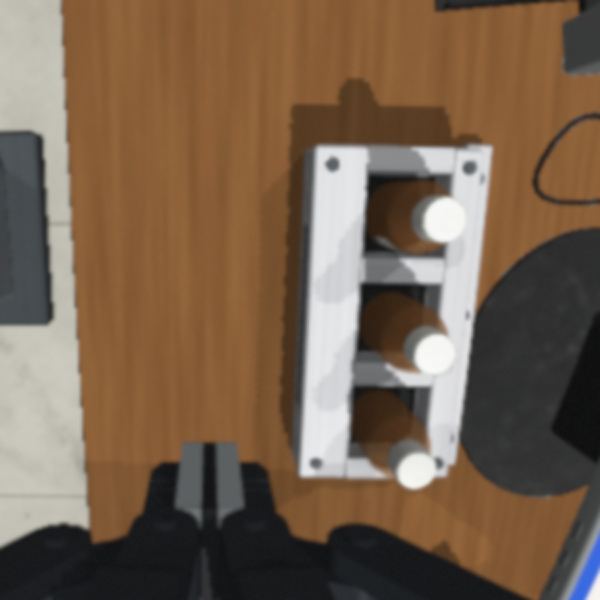

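Run:
```python
from h import *
im=cv2.imread('pics/w18.png');C=cam('wrist',read_state())
b=[dot(im,p,4) for p in((316,82),(384.5,84),(308,231.5))];print(np.round(b,1))
B=onplane(C,b,.05)[:,:2];S=onplane(C,[(391,89.5),(383.5,157.5),(375.5,219)],.016)[:,:2]
print(B.round(4),(B[1]+B[2])/2,S.round(4))
d=B[0]-B[2];print('yaw',np.degrees(np.arctan2(-d[0],d[1])))
d=B[1]-B[0];print('yaw',np.degrees(np.arctan2(d[1],d[0])))
d=S[0]-S[2];print('syaw',np.degrees(np.arctan2(-d[0],d[1])))
# tray + dropper from side camera
im,C,s=snap('side','s18')
print(rect(im,C,.022,(.4,.7,.2,.5)))
hsv=cv2.cvtColor(im,cv2.COLOR_BGR2HSV);p=proj(C,[(.523,.317,.004),(.523,.317,.03),(.523,.317,.08)]);print(p.round(),[im[int(y),int(x)] for x,y in p])
```

```text
[[315.9  81.8]
 [384.1  83.5]
 [307.6 231.2]]
[[ 0.5656  0.0785]
 [ 0.6622  0.0779]
 [ 0.5642 -0.1456]] [ 0.61317737 -0.03382995] [[ 0.6877  0.0712]
 [ 0.6867 -0.0338]
 [ 0.6851 -0.1391]]
yaw -0.3636008689473399
yaw -0.36474800620892645
syaw -0.7097107142957169
[(0.679, 0.3252, 93, 214, 7.28, 1943), (0.5194, 0.3449, 100, 194, -5.37, 1425)]
[[257. 297.]
 [257. 290.]
 [257. 277.]] [array([ 53,  82, 115], dtype=uint8), array([ 62,  98, 136], dtype=uint8), array([84, 87, 90], dtype=uint8)]
```

Request:
jog_arm(turn=[[0,0,0],[0,0,0],[0,0,0],[0,0,0],[0,0,0],[0,0,0],[0,0,0],[0,0,0],[0,0,0],[0,0,0],[0,0,0],[0,0,0],[0,0,0]], delta_pos=[[0.02,0,0.01],[0.025,0,0.03],[0.025,0,0.035],[0.012,0,0.035],[0,0,0.035],[0,0,0.035],[0,0,0.035],[0,0,0.035],[0,0,0.035],[0,0,0.025],[0,0,0.012],[0,0,0.005],[0,0,0]], gripper=[0,0,0,0,0,0,0,0,0,0,0,0,0])

```text
time: 47.88
tool_pos: [0.4792, 0.0694, 0.0236]
tcp_rot: [-2.219, -2.22, 0.005]
wrist_force: [0.7, 0.4, -0.3]
width: 0.005
grip_force: 0.0
```

Request:
jog_arm(turn=[[0,0,0],[0,0,0],[0,0,0],[0,0,0],[0,0,0],[0,0,0],[0,0,0],[0,0,0],[0,0,0],[0,0,0]], delta_pos=[[0,0.01,0],[0,0.01,0],[0,0.01,0],[0,0.01,0],[0,0.01,0],[0,0.003,0],[0,0.002,0],[0,0.001,0],[0,0,0],[0,0,0]], gripper=[0,0,0,0,0,0,0,0,0,0])

```text
time: 48.72
tool_pos: [0.5357, 0.0691, 0.0254]
tcp_rot: [-2.221, -2.221, 0.001]
wrist_force: [0.5, -0.5, 0.8]
width: 0.002
grip_force: 0.0
```

Request:
jog_arm(turn=[[0,0,0],[0,0,0],[0,0,0],[0,0,0],[0,0,0]], delta_pos=[[0,0.001,0],[0,0.001,0],[0,0.001,0],[0,0.001,0],[0,0,0]], gripper=[0,0,0,0,0])

```text
time: 49.13
tool_pos: [0.5389, 0.0691, 0.0254]
tcp_rot: [-2.22, -2.22, 0.004]
wrist_force: [-6.3, -0.5, 4.1]
width: -0.002
grip_force: 2.4
```

Request:
jog_arm(turn=[[0,0,0],[0,0,0],[0,0,0],[0,0,0]], delta_pos=[[0,0.001,0],[0,0.001,0],[0,0.001,0],[0,0,0]], gripper=[0,0,0,0])

```text
time: 49.47
tool_pos: [0.5391, 0.0692, 0.0249]
tcp_rot: [-2.217, -2.217, 0.01]
wrist_force: [-11.9, 1.5, 8.6]
width: -0.001
grip_force: 5.9
```

Request:
jog_arm(turn=[[0,0,0],[0,0,0],[0,0,0],[0,0,0],[0,0,0],[0,0,0],[0,0,0],[0,0,0],[0,0,0],[0,0,0],[0,0,0],[0,0,0],[0,0,0]], delta_pos=[[0,-0.02,0],[0,-0.025,0],[0,-0.015,-0.03],[0,0,-0.035],[0,0,-0.035],[0.02,0,-0.035],[0.03,0,-0.035],[0.03,0,-0.035],[0.03,0,-0.035],[0.03,0,-0.03],[0.02,0,-0.03],[0,0,0],[0,0,0]], gripper=[0,0,0,0,0,0,0,0,0,0,0,0,0])

```text
time: 50.55
tool_pos: [0.4849, 0.2216, 0.3178]
tcp_rot: [2.217, 2.222, 0.009]
wrist_force: [0.4, -0.7, -0.0]
width: -0.002
grip_force: 0.0
```

Run:
```python
from h import *
im,C,s=snap('wrist','w19')
print(s['time'],s['tool_pos'],s['wrist_force'],rect(im,C,.022,(.4,.62,.2,.5)))
hsv=cv2.cvtColor(im,cv2.COLOR_BGR2HSV)
# amber / dark pixels inside tray outline
q=proj(C,[(.5204+a*.042,.33+b*.077,.004) for a,b in((-1,-1),(1,-1),(1,1),(-1,1))]).astype(np.int32)
m=np.zeros(im.shape[:2],np.uint8);cv2.fillConvexPoly(m,q,1)
for n,k in(('amber',(hsv[...,1]>100)&(hsv[...,2]>30)),('dark',hsv[...,2]<50)):
    y,x=np.nonzero(k&(m>0));print(n,len(x),x.mean(),y.mean(), x.min(),x.max(),y.min(),y.max())
print(proj(C,[(.523,.317,.004),(.523,.317,.05),(.523,.317,.09)]).round(),q.tolist())
```

```text
50.55 [0.4848673  0.22156384 0.31783984] [ 0.41781052 -0.6925468  -0.00662598] [(0.5203, 0.329, 102, 171, -5.42, 8554)]
amber 178 277.2247191011236 77.47752808988764 270 290 64 85
dark 66 280.42424242424244 73.22727272727273 277 287 66 78
[[280.  79.]
 [283.  76.]
 [287.  74.]] [[248, 124], [305, 124], [310, 11], [248, 10]]
```

```bash
python3 -c "
from workcell import ticket;print(ticket.finish_job())"
```

```text
the job is handed in; nothing more can be done
None
```

The job is handed in: the block stands flush and centred against the strip with a white-capped bottle in each cell, and the one dropper bottle is upright in the tray; the last two swings ended at the strip, so they stopped short of ten degrees past square.

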